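# Charge a grinding jar from the drying tray

## Robot

A 6-joint arm with a two-finger parallel gripper is mounted at the origin on the work surface. World frame = base frame: x ahead of the robot, y to its left, z up, the work surface at z = 0. Lengths are in m, angles in rad, forces in N, time in s.
With the tool pointing down it reaches from about 0.35 to 1 m from the base axis. Payload 7.1 kg.
Tool frame: the origin (TCP) lies between the finger pads; the fingertips stand 22 mm ahead of it and the grasp point (between the pads) lies 3 mm ahead of it; x points along the fingers, z is the direction in which the jaws open and shut, and the axes are right-handed (so a half turn about x gives the same grasp; the last joint's range is limited). The gripper opens to 85 mm and grips with 20 to 120 N. Pads are 22 mm wide; open, the fingers measure 114 mm over their backs; the gripper's body (76 mm by 85 mm) begins 54 mm behind the grasp point. The pads swing forward as they close: fully open they stand 13 mm farther back than shut.
Start: joints at [-1.308, 0.423, 1.63, -0, 1.089, -0.019], TCP at [0.174, -0.6, 0.253] pointing down, gripper open.
Joint ranges: [-3, 3], [-0.9, 2.11], [0.09, 2.58], [-1.31, 4.45], [0.11, 2.69], [-2.54, 2.54]. Speed limits (rad/s): [2.39, 2.39, 3.01, 3.14, 3.14, 3.14].

## Interface

Orientations are given as [roll, pitch, yaw] about the fixed x, y, z axes, in that order (R = Rz(yaw) Ry(pitch) Rx(roll)).
In Python, from rig import ctrl, jaws, status, eyes gives the robot as it stands. Calls block until the motion is done:
- ctrl.move_pose(position, orientation): joint-space move of the TCP to a pose.
- ctrl.servo_line(position, rotation=None, feed=0.15, threshold=None): straight line of the TCP; rotation=None keeps the orientation; feed is the mean speed in m/s. With threshold (N) it stops when the force on the tool has changed by that much, and returns True; else False.
- ctrl.movej(angles): joint-space move.
- jaws.release() and jaws.clamp(): open the fingers fully, or close them until they stop; the grip force is fixed at half the most.
- ctrl.sleep(seconds).
- ctrl.ik(position, orientation): joint angles nearest the present ones, or None.
- status.read_state(): the state.
- eyes.grab_frame(name): name is "scene" or "side" or "wrist"; returns (picture, depth): 400x640x3 uint8, red, green, blue; 400x640 float32, m along the optical axis (not along the pixel's ray), 0 where there is no reading.
- eyes.camera_info(name): a dict with "mtx" (3x3 intrinsics, pixels), "dist_coeffs" ([k1, k2, p1, p2, k3] as OpenCV has them; the pictures are not rectified), "T" (4x4, takes a point from camera to world coordinates); the wrist camera has in their place "T_tool_cam" (4x4, takes a point from camera to tool coordinates, whose origin is the TCP and whose axes are the tool frame's). Camera axes: x right, y down, z forward; pixel columns grow to the right and rows downward; lengths in m; the calibration is good to about 2 mm. A picture is of the moment at which its call begins: read the wrist's pose just before it. camera_info takes no time and is no camera call.
A pose or a line that the arm cannot do raises ctrl.PlanningError and nothing moves.
- ctrl.job_done(): hands the job in, once; it reports no verdict.
Trained networks look in the newest picture that a camera, given by its name, has taken for a name from the list of things; names that differ only in an ending like _2 or _b are one class to them, and where a whole thing is asked for, a point or a joint stands for the part that bears it (a point fixed in the world has none). Each returns a list of dicts, best first, with "confidence" (0 to 1); they miss things now and then, are a little off and sometimes report something else, mostly with a low value. They report only what shows in the picture. A call takes as long as a camera call.
- eyes.find_in(query, camera): "xy" ([column, row] as shares, 0 to 1, of the picture: columns of its width, rows of its height, amid what is visible of it).
The state is a dict: "time": time; "qpos": joint angles; "qd": joint speeds; "effort": joint torques, N m; "position": TCP position; "tool_rot": TCP orientation; "force": force on the tool from outside, world axes, zero at the start; "wrist_torque": the same for the moment, N m; "opening": finger opening in m.
Only numpy, scipy, OpenCV 4.12 (cv2) and the standard library are available. Lean on these libraries where they do the work, as an engineer would, in place of code of your own. Each camera call takes 0.05 s, during which the arm holds its last target. There are 200 camera calls.

## Task

Hook the far wall of the steel drying tray from behind and drag it towards you along the bench, without lifting it, until it rests on the black mat, about centred and square to it. Gather all the white grinding pieces from it in the aluminium cup, then tip the cup over the funnel so that all of them drop through it into the clear jar. Finally stand the empty cup upright in the tray, put the funnel spout-down in the cup for washing, and leave the bottle, flat box and glass dish where they are.

Things in the scene. Friction and masses are not known exactly. Their poses are not given: they have to be found in the camera images.
- mat: black rubber mat lying flat on the bench, 190 (its x) by 290 (its y) mm, under 1 mm thick, cannot move; origin at its centre; its x axis points away from the robot, give or take 0.1 rad. It is to the left or to the right of the middle.
- tray_center (a point): open rectangular steel drying tray, 150 (its x) by 230 (its y) mm outside, 24 mm high, walls and floor 4 mm thick, about 0.4 kg, loose; it starts 100 to 130 mm beyond the mat's centre, flat on the bench, nearly parallel to the mat. Its x axis points away from the robot, so its far wall's outer face lies 75 mm from this point in +x. This point is its centre, half-way up (12 mm above its underside).
- tray: the same tray: origin at the centre of its underside, same axes.
- cup_center (a point): loose round aluminium cup, open at the top, 78 mm high, straight-sided, outer diameter 66 mm up to 70 mm above its foot, then flaring to 72 mm at the rim, wall 3 mm, floor 4 mm, about 0.12 kg; pieces leave it surely once it is tipped about 120 degrees from upright; it stands on the bench 180 to 200 mm beyond the jar. This point is on its axis, half-way up (39 mm above its underside); z is its axis.
- cup_rim (a point): centre of the cup's mouth, on its axis, 78 mm above its underside.
- cup: the same cup: origin at the centre of its underside.
- jar: clear plastic grinding jar clamped upright on a fixed grey base (110 x 110 x 14 mm), on the other side of the middle from the mat; cannot move. Jar outside diameter 58 mm, inside 50 mm, mouth 106 mm above the bench. Origin on its axis at bench level.
- jar_floor (a point): centre of the jar's inner floor, 20 mm above the bench, z up.
- jar_mouth (a point): centre of the jar's mouth, 106 mm above the bench.
- funnel_rim (a point): loose steel funnel, 0.10 kg, at first hanging with its spout in the jar: this point is the centre of its top rim (outer diameter 120 mm), about 141 mm above the bench then. Below it the cone narrows at 45 degrees for 38.5 mm to a straight spout of 43 mm outer and 38 mm inner diameter, 28 mm long; the spout's foot is 66.5 mm below this point. z is its axis; +x points to its handle.
- funnel_handle (a point): grip of the funnel's handle, a straight steel bar that sticks out level from the cone just under the rim, to the funnel's +x: 10 mm wide (funnel's y), 18 mm high, its end 95 mm from the funnel's axis. This point is half-way up the bar, 79 mm from the axis and 11 mm below the rim's height. The handle starts pointing away from the robot, give or take 0.6 rad.
- bottle: bystander: brown bottle, 60 mm across, 120 mm high; origin under its centre.
- slide_box: bystander: white flat box, 80 x 120 x 33 mm; origin under its centre.
- dish: bystander: low glass dish 90 mm across, 18 mm high; origin under its centre.
- piece1_center (a point): smooth white ceramic grinding piece, a plain cylinder 16 mm in diameter and 12 mm high, 14 g, starting upright on the tray's floor; this point is its centre, z its axis. Three to six pieces are there; None if absent.
- piece2_center (a point): smooth white ceramic grinding piece, a plain cylinder 16 mm in diameter and 12 mm high, 14 g, starting upright on the tray's floor; this point is its centre, z its axis. Three to six pieces are there; None if absent.
- piece3_center (a point): smooth white ceramic grinding piece, a plain cylinder 16 mm in diameter and 12 mm high, 14 g, starting upright on the tray's floor; this point is its centre, z its axis. Three to six pieces are there; None if absent.
- piece4_center (a point): smooth white ceramic grinding piece, a plain cylinder 16 mm in diameter and 12 mm high, 14 g, starting upright on the tray's floor; this point is its centre, z its axis. Three to six pieces are there; None if absent.
- piece5_center (a point): smooth white ceramic grinding piece, a plain cylinder 16 mm in diameter and 12 mm high, 14 g, starting upright on the tray's floor; this point is its centre, z its axis. Three to six pieces are there; None if absent.
- piece6_center (a point): smooth white ceramic grinding piece, a plain cylinder 16 mm in diameter and 12 mm high, 14 g, starting upright on the tray's floor; this point is its centre, z its axis. Three to six pieces are there; None if absent.

How it is judged:
By the outcome, as a careful person would: the job done as asked, in the order asked, and still so for the second after the job is handed in, with the robot touching nothing.
Of piece1, piece2, piece3, piece4, piece5, piece6 only 3 to 6 are there at a start; the rules pass over those that are not, and their reading is None.
At some moment in a run one of cup may be knocked a few centimetres aside while the robot is not near it.
It also fails if it takes over 210 s, if anything falls off the work surface, if the arm or the gripper's body presses on something with over 40 N, if the wrist force passes 120 N, or if a joint passes its speed limit or range.

## Working session

There is one attempt and no reset: what is moved stays moved. The work goes in short steps, each a Python script; the robot and the scene stay as the last script left them, time stands still between calls to the robot, and variables do not carry over. Pictures are saved under pics/ and viewed, about 12 in all and at most 16, crops included, and the job is handed in when it is done.

```bash
ls; mkdir -p pics; cat > h.py <<'E'
import numpy as np, cv2
from scipy.spatial.transform import Rotation as R
from rig import ctrl, jaws, status, eyes
def cam(name):
    s=status.read_state(); pic,d=eyes.grab_frame(name); i=eyes.camera_info(name)
    if 'T' in i: T=np.array(i['T'])
    else:
        W=np.eye(4); W[:3,:3]=R.from_euler('xyz',s['tool_rot']).as_matrix(); W[:3,3]=s['position']; T=W@np.array(i['T_tool_cam'])
    return pic,d,np.array(i['mtx']),np.array(i['dist_coeffs']),T
def cloud(c):
    pic,d,K,D,T=c; h,w=d.shape
    u,v=np.meshgrid(np.arange(w),np.arange(h)); p=cv2.undistortPoints(np.stack([u,v],-1).reshape(-1,1,2).astype(np.float64),K,D).reshape(h,w,2)
    P=np.dstack([p[...,0]*d,p[...,1]*d,d])@T[:3,:3].T+T[:3,3]; P[d<=0]=np.nan; return P
def onplane(c,uv,z):
    pic,d,K,D,T=c; p=cv2.undistortPoints(np.array(uv,float).reshape(-1,1,2),K,D).reshape(-1,2)
    r=np.c_[p,np.ones(len(p))]@T[:3,:3].T; t=(z-T[2,3])/r[:,2]; return T[:3,3]+r*t[:,None]
def save(pic,n): cv2.imwrite('pics/'+n+'.png',cv2.cvtColor(pic,cv2.COLOR_RGB2BGR))
E
python3 - <<'E'
from h import *
print(status.read_state())
for n in ('scene','side'):
    c=cam(n); save(c[0],n+'0'); print(n,c[4].round(3).tolist(),c[2][0,0])
    P=cloud(c)
    for q in ['mat','tray','cup','jar','funnel_rim','funnel_handle','bottle','slide_box','dish','piece1_center']:
        for r in eyes.find_in(q,n)[:7 if 'piece' in q else 2]:
            u,v=np.array(r['xy'])*[640,400]; print(q,round(r['confidence'],2),int(u),int(v),P[int(v),int(u)].round(3))
print(eyes.camera_info('wrist')['T_tool_cam'])
E
```

```text
pics
{'time': 0.0, 'qpos': array([-1.30798285e+00,  4.23823314e-01,  1.63072954e+00,  1.01416066e-05,
        1.08859530e+00, -1.90231197e-02]), 'qd': array([-0.00131647, -0.00043885,  0.00187833,  0.00070112, -0.00038329,
        0.00149154]), 'effort': array([-2.48389122e-03, -5.57381845e+01, -2.81737304e+01, -1.93930036e-04,
        7.22839177e-03, -3.29243960e-05]), 'position': array([ 0.17369997, -0.59982305,  0.25254107]), 'tool_rot': array([3.1167979 , 1.5692408 , 1.82783346]), 'force': array([-0.20057934,  0.2024675 , -0.17527689]), 'wrist_torque': array([ 0.01212372,  0.01775649, -0.03353611]), 'opening': 0.08537158971962798}
scene [[0.558, 0.504, -0.66, 1.323], [0.83, -0.357, 0.429, -0.367], [-0.019, -0.787, -0.617, 0.772], [0.0, 0.0, 0.0, 1.0]] 451.59040760676965
mat 0.96 196 234 [ 0.429 -0.161  0.002]
tray 0.9 214 268 [ 0.568 -0.172  0.004]
tray 0.47 303 157 [0.436 0.163 0.118]
cup 0.84 344 223 [0.681 0.12  0.077]
cup 0.56 211 267 [ 0.562 -0.177  0.005]
jar 0.65 305 194 [0.483 0.135 0.034]
funnel_rim 0.8 307 153 [0.435 0.177 0.125]
funnel_handle 0.62 304 159 [0.438 0.165 
[... 580 characters left out ...]
0.004]
cup 0.6 313 192 [0.665 0.168 0.019]
jar 0.79 236 235 [0.449 0.129 0.05 ]
funnel_rim 0.79 234 195 [0.476 0.175 0.114]
funnel_rim 0.71 234 239 [0.443 0.131 0.039]
funnel_handle 0.93 232 193 [0.475 0.18  0.116]
funnel_handle 0.71 357 297 [ 0.581 -0.114  0.015]
bottle 0.64 422 218 [ 0.779 -0.069  0.08 ]
bottle 0.32 389 324 [ 0.594 -0.198  0.02 ]
slide_box 0.75 370 180 [0.79  0.115 0.033]
dish 0.72 206 157 [0.516 0.431 0.006]
[[ 5.97395856e-04 -3.00080308e-01  9.53913755e-01 -1.20098965e-01]
 [-7.72726901e-04 -9.53913779e-01 -3.00079832e-01  7.74523163e-02]
 [ 9.99999523e-01 -5.57848371e-04 -8.01744265e-04 -2.75267721e-04]
 [ 0.00000000e+00  0.00000000e+00  0.00000000e+00  1.00000000e+00]]
```

View pics/scene0.png

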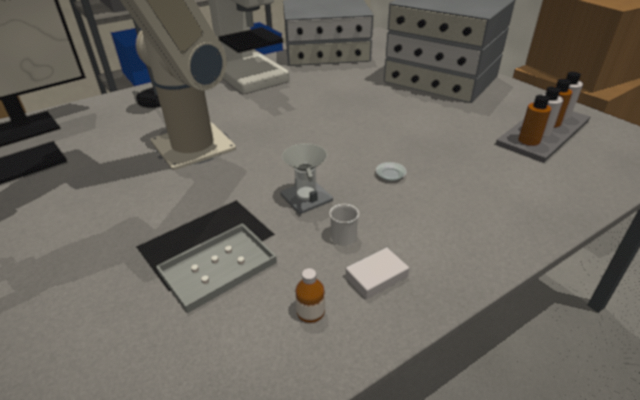

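View pics/side0.png

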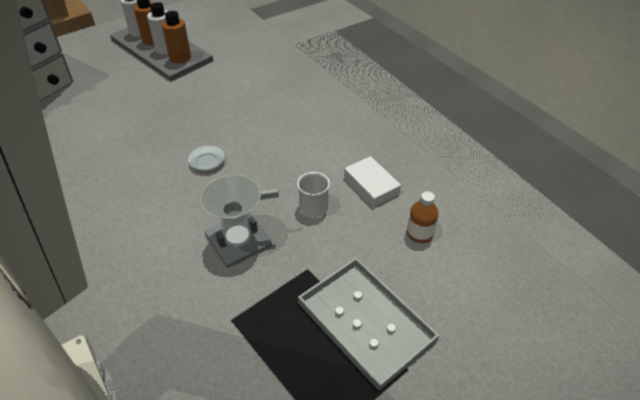

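Both pictures show five pieces in the tray: scene pixels (194,268), (214,259), (228,249), (241,260) and (205,279). The tray lies on the right, at the far edge of the mat. The funnel, in the jar at scene (305,155), has its handle pointing away from the robot, and the cup stands at (344,223). Next I'll look from above with the wrist camera.

```bash
cat >> h.py <<'E'
def down(psi):
    z=np.array([np.cos(psi),np.sin(psi),0]); x=np.array([0,0,-1.]); return np.stack([x,np.cross(z,x),z],1)
def eul(M): return R.from_matrix(M).as_euler('xyz')
def best_down(p,psi):
    o=[(abs(q[5]),k) for k in (psi,psi+np.pi) if (q:=ctrl.ik(p,eul(down(k)))) is not None]
    return min(o)[1] if o else None
E
python3 - <<'E'
from h import *
s=status.read_state(); print(R.from_euler('xyz',s['tool_rot']).as_matrix().round(2))
for p in ([.45,-.16,.4],[.62,.13,.4]):
    for psi in (np.pi/2,-np.pi/2):
        q=ctrl.ik(p,eul(down(psi))); print(p,psi,None if q is None else np.round(q,2))
ctrl.move_pose([.40,-.16,.42],eul(down(np.pi/2)))
c=cam('wrist'); save(c[0],'w1'); np.savez('w1.npz',*c); print(c[2].round(0),c[3])
P=cloud(c); print(P[::80,::106].round(3).tolist())
ctrl.move_pose([.48,.13,.42],eul(down(np.pi/2)))
c=cam('wrist'); save(c[0],'w2'); np.savez('w2.npz',*c); print(status.read_state()['time'])
E
python3 -c "
import cv2,numpy as np
a=cv2.imread('pics/w1.png');b=cv2.imread('pics/w2.png');cv2.imwrite('pics/w12.png',cv2.resize(np.vstack([a,b]),(480,600)))"
```

```text
[[ 0.    0.96  0.28]
 [ 0.    0.28 -0.96]
 [-1.    0.   -0.  ]]
[0.45, -0.16, 0.4] 1.5707963267948966 [-0.37  0.05  1.77  0.    1.32 -1.94]
[0.45, -0.16, 0.4] -1.5707963267948966 [-0.37  0.05  1.77  0.    1.32  1.2 ]
[0.62, 0.13, 0.4] 1.5707963267948966 [ 0.19  0.31  1.45 -0.    1.38 -1.38]
[0.62, 0.13, 0.4] -1.5707963267948966 [ 0.19  0.31  1.45 -0.    1.38  1.76]
[[281.   0. 321.]
 [  0. 281. 200.]
 [  0.   0.   1.]] [0.01429303 0.         0.         0.         0.        ]
[[[0.153, -0.679, -0.001], [0.151, -0.51, -0.001], [0.15, -0.338, 0.001], [0.15, -0.165, -0.001], [0.151, 0.009, 0.001], [0.152, 0.182, -0.002], [0.155, 0.35, -0.0]], [[0.272, -0.721, -0.001], [0.271, -0.539, -0.001], [0.27, -0.353, 0.0], [0.27, -0.165, -0.001], [0.271, 0.023, -0.001], [0.272, 0.207, 0.001], [0.274, 0.39, 0.001]], [[0.412, -0.77, -0.001], [0.412, -0.572, -0.001], [0.412, -0.37, 0.0], [0.412, -0.166, 0.0], [0.413, 0.038, -0.0], [0.414, 0.241, -0.001], [0.415, 0.438, 0.0]], [[0.579, -0.826, -0.001], [0.579, -0.609, 0.001], [0.581, -0.391, -0.001], [0.579, -0.167, 0.004], [0.582, 0.057, -0.001], [0.516, 0.165, 0.138], [0.581, 0.492, 0.0]], [[0.778, -0.892, -0.001], [0.389, -0.23, 0.464], [0.383, -0.193, 0.47], [0.784, -0.168, 0.0], [0.384, -0.129, 0.469], [0.389, -0.092, 0.464], [0.78, 0.555, 0.001]]]
4.2417<sys>:0: UserWarning: Gimbal lock detected. Setting third angle to zero since it is not possible to uniquely determine all angles.
```

View pics/w12.png

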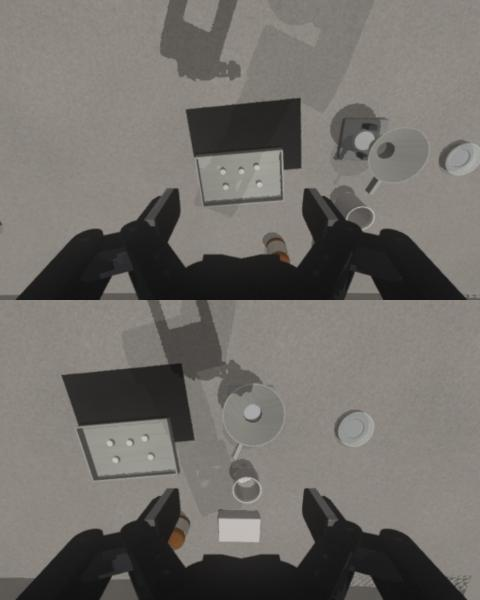

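The wrist views (near side at the top) show the mat, the tray with five pieces, the funnel with its handle pointing away, the cup, the dish, the box and the bottle. Next I'll fit each pose.

```bash
cat >> h.py <<'E'
from scipy.optimize import least_squares
def load(f):
    z=np.load(f); return [z[k] for k in z.files]
def sel(P,xr,yr,zr):
    return (P[...,0]>xr[0])&(P[...,0]<xr[1])&(P[...,1]>yr[0])&(P[...,1]<yr[1])&(P[...,2]>zr[0])&(P[...,2]<zr[1])
def rect(pts):
    (cx,cy),(w,h),a=cv2.minAreaRect(pts[:,:2].astype(np.float32)*1000); a=np.radians(a)
    if w>h: w,h,a=h,w,a+np.pi/2      # w short = x axis
    a=(a+np.pi/2)%np.pi-np.pi/2
    return np.array([cx/1000,cy/1000,a]),(w,h)
def circ(p,r):
    f=least_squares(lambda c:np.hypot(p[:,0]-c[0],p[:,1]-c[1])-r,p[:,:2].mean(0),loss='soft_l1',f_scale=.003); return f.x,np.abs(f.fun).mean()
def tray_fit(c):
    P=cloud(c); return rect(P[sel(P,(.3,.72),(-.36,.02),(.019,.03))])
def pieces_fit(c,tr):
    P=cloud(c); g=c[0].min(2)
    d=P[...,:2]-tr[:2]; ca,sa=np.cos(tr[2]),np.sin(tr[2]); lx=d[...,0]*ca+d[...,1]*sa; ly=-d[...,0]*sa+d[...,1]*ca
    m=(abs(lx)<.069)&(abs(ly)<.109)&(P[...,2]>.0095)&(P[...,2]<.025)
    n,l,st,ce=cv2.connectedComponentsWithStats(m.astype(np.uint8),connectivity=4)
    return [(onplane(c,ce[i],.016)[0,:2],st[i,4]) for i in range(1,n) if st[i,4]>8]
def cup_fit(c,near=(.68,.12)):
    P=cloud(c); p=P[sel(P,(near[0]-.1,near[0]+.1),(near[1]-.1,near[1]+.1),(.073,.084))]
    return circ(p,.0345)+(len(p),)
E
python3 - <<'E'
from h import *
for f in ('w1','w2'):
    c=load(f+'.npz'); P=cloud(c); g=c[0].max(2)
    t=tray_fit(c); print('tray',t)
    print('pieces',[(p.round(4).tolist(),int(a)) for p,a in pieces_fit(c,t[0])])
    print('cup',cup_fit(c))
    m=sel(P,(.2,.6),(-.4,.05),(-.01,.008))&(g<45)
    m=cv2.morphologyEx(m.astype(np.uint8),cv2.MORPH_OPEN,np.ones((3,3)))
    n,l,st,ce=cv2.connectedComponentsWithStats(m); k=1+st[1:,4].argmax(); ct=max(cv2.findContours((l==k).astype(np.uint8),0,2)[0],key=len)
    q=onplane(c,ct.reshape(-1,2),0.001)[:,:2]; print('mat',rect(q))
    ap=cv2.approxPolyDP((q*1000).astype(np.float32).reshape(-1,1,2),8,True).reshape(-1,2); print(ap.round(0).tolist())
    F=P[sel(P,(.35,.65),(.0,.3),(.134,.148))]; print('funnel',len(F),F.min(0),F.max(0),circ(F,.0588))
    fc=circ(F,.0588)[0]
    H=P[sel(P,(.35,.7),(.0,.3),(.11,.146))]; H=H[np.hypot(*(H[:,:2]-fc).T)>.068]; d=H[:,:2].mean(0)-fc; print('handle',len(H),np.arctan2(d[1],d[0]),np.hypot(*d),H[:,2].max(),np.hypot(*(H[:,:2]-fc).T).max())
    print('dish/box/bottle', [ (P[sel(P,*b)].mean(0).round(3).tolist(),int(sel(P,*b).sum())) for b in [((.3,.65),(.3,.6),(.01,.03)),((.72,.95),(.03,.25),(.028,.038)),((.7,.95),(-.15,.03),(.05,.13))]])
for n in ('scene','side'):
    c=cam(n); print(n,tray_fit(c),cup_fit(c))
E
```

```text
tray (array([ 0.5703465 , -0.16146378,  0.08633081]), (151.47601318359375, 230.99830627441406))
pieces [([0.5358, -0.1186], 49), ([0.5474, -0.1586], 48), ([0.5487, -0.2085], 51), ([0.5861, -0.11], 50), ([0.594, -0.2022], 46)]
cup (array([0.65166559, 0.14187406]), np.float64(0.0013627965190828656), 200)
mat (array([ 0.42928394, -0.12487317,  0.08853036]), (121.10002899169922, 232.03842163085938))
[[360.0, -15.0], [374.0, -172.0], [395.0, -185.0], [383.0, -196.0], [400.0, -189.0], [457.0, -204.0], [468.0, -222.0], [490.0, -223.0], [499.0, -235.0], [484.0, -78.0], [478.0, -91.0], [438.0, -67.0], [450.0, -50.0], [426.0, -46.0], [440.0, -33.0], [434.0, -8.0]]
funnel 1643 [0.40302125 0.09416184 0.13400253] [0.54891023 0.2133873  0.14417038] (array([0.46272736, 0.14913987]), np.float64(0.004939807070055965))
handle 192 -0.402114105750125 0.07991128333361819 0.14059584627265853 0.0928207149913907
dish/box/bottle [([0.517, 0.425, 0.014], 812), ([nan, nan, nan], 0), ([0.777, -0.049, 0.066], 258)]
tray (array([ 0.56965173, -0.16133752,  0.08287441]), (151.61891174316406, 232.66702270507812))
pi
[... 806 characters left out ...]
 0.21287986 0.14321783] (array([0.46387497, 0.15271577]), np.float64(0.005206254445466802))
handle 114 -0.41537576876157767 0.0799749696221603 0.14098105642544323 0.09352184419468304
dish/box/bottle [([0.514, 0.424, 0.014], 936), ([0.801, 0.124, 0.032], 1763), ([0.789, -0.038, 0.079], 553)]
scene (array([ 0.57012646, -0.16385651,  0.09198459]), (156.37127685546875, 230.5087890625)) (array([0.6519817 , 0.13955342]), np.float64(0.0015021253757427399), 137)
side (array([ 0.56815149, -0.16133205,  0.09231106]), (153.43516540527344, 232.82212829589844)) (array([0.64940428, 0.14259745]), np.float64(0.0016674315421212646), 202)<stdin>:15: RuntimeWarning: Mean of empty slice.
  ret = um.true_divide(
```

```bash
python3 - <<'E'
from h import *
for f in ('w1','w2'):
    c=load(f+'.npz'); g=cv2.cvtColor(c[0],cv2.COLOR_RGB2GRAY).astype(float)
    K,D,T=c[2:]
    Ti=np.linalg.inv(T)
    def samp(xy):
        w=np.c_[xy,np.full(len(xy),.001)]@Ti[:3,:3].T+Ti[:3,3]
        uv=cv2.projectPoints(w.reshape(-1,1,3),np.zeros(3),np.zeros(3),K,D)[0].reshape(-1,2).astype(np.float32)
        return cv2.remap(g.astype(np.float32),uv[:,:1],uv[:,1:],cv2.INTER_LINEAR)[:,0]
    for y in (-.05,-.1,-.25): print(y,samp(np.c_[np.arange(.32,.48,.01),np.full(16,y)]).round(0).astype(int).tolist())
    # edge score: log-contrast 6mm outside vs inside along edges (near edge, both sides up to tray, far where free)
    def pts(p,o):
        ca,sa=np.cos(p[2]),np.sin(p[2]); M=np.array([[ca,-sa],[sa,ca]])
        a=np.linspace(-.135,.135,60); b=np.linspace(-.085,.0,30); b2=np.linspace(-.085,.085,50)
        L=np.r_[np.c_[np.full(60,-.095-o),a],np.c_[b,np.full(30,-.145-o)],np.c_[b2,np.full(50,.145+o)]]
        return L@M.T+p[:2]
    best=(-9,)
    for st,n in ((.005,.03),(.0015,.006)):
        c0=np.array(best[1]) if len(best)>1 else np.array([.45,-.165,.085])
        for dx in np.arange(-n,n+1e-6,st):
            for dy in np.arange(-n,n+1e-6,st):
                for da in np.linspace(-.04,.04,9)*(1 if st>.002 else .4):
                    p=c0+[dx,dy,da]; s=np.mean(np.log((samp(pts(p,.005))+5)/(samp(pts(p,-.005))+5)))
                    if s>best[0]: best=(s,p)
    print(f,best)
    P=cloud(c); F=P[sel(P,(.35,.65),(.0,.3),(.136,.15))]; 
    # rim: outermost points per angle
    fc=np.array([.4635,.154])
    for _ in range(3):
        d=F[:,:2]-fc; an=np.arctan2(d[:,1],d[:,0]); r=np.hypot(*d.T); k=(r>.053)&(r<.064); fc,e=circ(F[k],.0585)
    print('funnel',fc,e,k.sum(),np.median(F[k,2]))
E
```

```text
-0.05 [122, 121, 122, 124, 90, 37, 37, 37, 40, 40, 41, 42, 43, 41, 42, 45]
-0.1 [126, 129, 126, 122, 125, 38, 38, 37, 38, 38, 37, 39, 37, 40, 39, 39]
-0.25 [136, 137, 136, 137, 138, 140, 65, 44, 44, 44, 44, 44, 44, 44, 46, 46]
w1 (np.float32(1.0615795), array([ 0.465, -0.147,  0.097]))
funnel [0.46181171 0.15027637] 0.0022530115351389493 1079 0.13991978298066282
-0.05 [82, 92, 117, 123, 74, 36, 35, 36, 35, 35, 37, 37, 37, 38, 38, 39]
-0.1 [124, 127, 125, 120, 125, 37, 37, 36, 37, 37, 38, 40, 39, 41, 42, 43]
-0.25 [134, 135, 134, 136, 137, 138, 72, 44, 43, 44, 43, 43, 43, 44, 44, 44]
w2 (np.float32(1.0541321), array([ 0.4635, -0.1465,  0.093 ]))
funnel [0.46319488 0.15326974] 0.0024743258034570005 1177 0.14003420759133284
```

```bash
cat >> h.py <<'E'
MAT=np.array([.464,-.147,.095])
def loc(f,x,y,z):
    ca,sa=np.cos(f[2]),np.sin(f[2]); return np.array([f[0]+ca*x-sa*y,f[1]+sa*x+ca*y,z])
E
python3 -W ignore - <<'E'
from h import *
t=np.array([.570,-.162,.087]); psi=t[2]-np.pi/2; E=eul(down(psi)); Em=eul(down(MAT[2]-np.pi/2))
a=loc(t,.108,0,.15); ctrl.move_pose(a,E)
ctrl.servo_line(loc(t,.108,0,.05),feed=.15)
hit=ctrl.servo_line(loc(t,.108,0,.005),feed=.02,threshold=3); z=status.read_state()['position'][2]; print(hit,z)
zz=z+.006
ctrl.servo_line(loc(t,.108,0,zz),feed=.03)
ctrl.servo_line(loc(MAT,.100,0-.02,zz),Em,feed=.06) if False else None
ctrl.servo_line(loc(MAT,.0865,0,zz),Em,feed=.05)
print(status.read_state()['force'],status.read_state()['time'])
ctrl.servo_line(loc(MAT,.115,0,zz),feed=.08); ctrl.servo_line(loc(MAT,.115,0,.2),feed=.25)
ctrl.move_pose([.40,-.16,.42],eul(down(np.pi/2)))
c=cam('wrist'); save(c[0],'w3'); t=tray_fit(c); print(t,[(p.round(4).tolist(),int(n)) for p,n in pieces_fit(c,t[0])],status.read_state()['time'])
E
```

```text
True 0.008935158889020637
[ 2.5845357  -0.53207404  1.77139536] 12.275
(array([ 0.46626794, -0.15030154,  0.09279967]), (150.76022338867188, 230.2980194091797)) [([0.4327, -0.1079], 56), ([0.4447, -0.1482], 55), ([0.4458, -0.1981], 55), ([0.4827, -0.099], 52), ([0.4914, -0.1918], 52)] 16.425
```

```bash
cat >> h.py <<'E'
def look():
    ctrl.move_pose([.40,-.16,.40],eul(down(np.pi/2))); c=cam('wrist'); t=tray_fit(c)[0]
    return c,t,[p for p,n in pieces_fit(c,t)]
def plan(t,ps):
    M=np.array([[np.cos(t[2]),-np.sin(t[2])],[np.sin(t[2]),np.cos(t[2])]]); L=[(p-t[:2])@M for p in ps]; best=None
    for i,p in enumerate(L):
        for a in np.arange(0,np.pi,np.pi/36):
            u=np.array([np.cos(a),np.sin(a)]); v=np.array([-u[1],u[0]])
            for o in np.arange(-.03,.0301,.0025):
                k=p+o*u; cor=np.array([k+s*.058*u+w*.012*v for s in(-1,1) for w in(-1,1)])
                wall=min((.071-abs(cor[:,0])).min(),(.111-abs(cor[:,1])).min())
                gap=.02
                for j,q in enumerate(L):
                    if j!=i:
                        d=q-k; gap=min(gap,np.hypot(max(abs(d@u)-.058,0),max(abs(d@v)-.011,0))-.008)
                m=min(wall,gap,.008)-.1*abs(o)
                if best is None or m>best[0]: best=(m,i,a+t[2],o,M@k+t[:2])
    return best
def cup_look(near):
    r=[]
    for n in('scene','side'):
        try:
            f=cup_fit(cam(n),near)
            if f[2]>60 and f[1]<.003: r.append(f[0])
        except Exception as e: print(n,e)
    return r
E
cat > pick.py <<'E'
from h import *
import sys
cup=np.array([.651,.142])
for trip in range(int(sys.argv[1])):
    c,t,ps=look(); 
    if not ps: print('none left'); break
    m,i,a,o,k=plan(t,ps); print(f"n={len(ps)} margin={m:.4f} a={a:.2f} o={o:.4f}",k.round(4),t.round(4))
    if m<-.004: print('tight'); break
    pa=[*k,.12]; psi=best_down(pa,a); ctrl.move_pose(pa,eul(down(psi)))
    ctrl.servo_line([*k,.0285],feed=.12); jaws.clamp(); op=status.read_state()['opening']
    ctrl.servo_line([*k,.16],feed=.25); op2=status.read_state()['opening']
    r=cup_look(cup); print('grip',round(op,4),round(op2,4),'cup',[x.round(4).tolist() for x in r])
    if op2<.008: print('missed'); jaws.release(); continue
    if r: cup=np.mean(r,0)
    pc=[*cup,.17]; pp=best_down(pc,-np.pi/2); ctrl.move_pose(pc,eul(down(pp)))
    ctrl.servo_line([*cup,.108],feed=.15); jaws.release(); ctrl.servo_line([*cup,.17],feed=.3)
    print('t',status.read_state()['time'])
E
python3 -W ignore pick.py 1
```

```text
n=5 margin=0.0080 a=1.14 o=-0.0000 [ 0.4914 -0.1919] [ 0.4663 -0.1502  0.0941]
side Initial guess is outside of provided bounds
grip 0.0121 0.0125 cup [[0.6518, 0.1397]]
t 23.2333
```

```bash
python3 -W ignore - <<'E'
from h import *
c=cam('wrist'); save(c[0],'w4'); print(cup_fit(c,(.651,.142)))
c,t,ps=look(); print(t,ps); print(status.read_state()['opening'])
E
```

```text
(array([0.65135979, 0.14329905]), np.float64(0.0014882046896459449), 1458)
[ 0.46646307 -0.15022528  0.09464413] [array([ 0.43268508, -0.10823757]), array([ 0.44590951, -0.19822373]), array([ 0.44435538, -0.14848908]), array([ 0.48269395, -0.09911043])]
0.08528910609000848
```

View pics/w4.png

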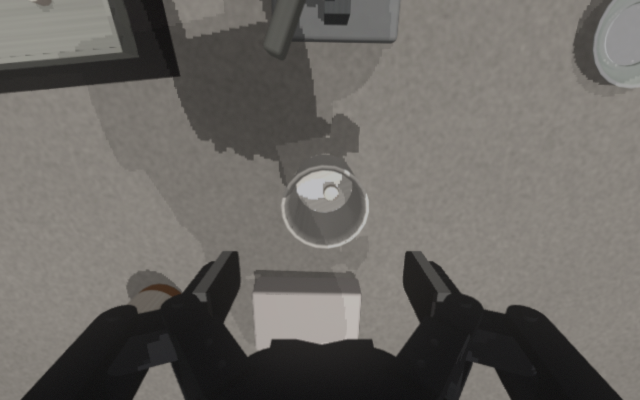

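The picture shows one piece standing on the cup's floor at about (331,191), and four are left in the tray. I'll repeat the pick for the rest.

```bash
python3 -W ignore pick.py 4; python3 -W ignore - <<'E'
from h import *
c=cam('wrist'); save(c[0],'w5'); print(cup_fit(c,(.651,.142)))
c,t,ps=look(); print(t,ps); save(c[0],'w6'); print(status.read_state()['time'])
a=cv2.imread('pics/w5.png')[100:300,200:460]; b=cv2.imread('pics/w6.png')[80:300,200:460]
cv2.imwrite('pics/w56.png',cv2.resize(np.vstack([a,b]),None,fx=1.4,fy=1.4))
E
```

```text
n=4 margin=0.0075 a=1.67 o=-0.0050 [ 0.4833 -0.104 ] [ 0.4663 -0.1504  0.095 ]
side Initial guess is outside of provided bounds
grip 0.0126 0.0123 cup [[0.6519, 0.1397]]
t 34.2333
n=3 margin=0.0070 a=0.97 o=0.0100 [ 0.4501 -0.1402] [ 0.4665 -0.1503  0.0953]
side Initial guess is outside of provided bounds
grip 0.0128 0.0126 cup [[0.6521, 0.1396]]
t 42.3417
n=2 margin=0.0080 a=1.66 o=-0.0000 [ 0.4329 -0.1082] [ 0.4662 -0.1503  0.0925]
grip 0.0128 0.0124 cup [[0.6519, 0.1393]]
t 52.9333
n=1 margin=0.0078 a=1.23 o=0.0025 [ 0.4467 -0.1958] [ 0.4665 -0.1503  0.0948]
side Initial guess is outside of provided bounds
grip 0.0127 0.0122 cup [[0.6519, 0.1394]]
t 63.95
(array([0.65140772, 0.14330879]), np.float64(0.0014721481557597447), 1434)
[ 0.46626376 -0.15025974  0.09376909] []
65.7167
```

View pics/w56.png

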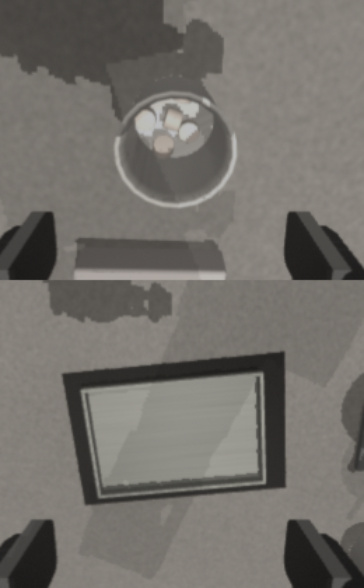

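All five pieces are in the cup. The tray is empty and within about 4 mm of the mat's centre. Next I'll search for a side grasp of the cup that clears the funnel and can pour by rolling the last joint.

```bash
cat >> h.py <<'E'
def side_rot(yaw,d,s):
    h=np.array([np.cos(yaw),np.sin(yaw),0]); x=np.cos(d)*h-np.array([0,0,np.sin(d)]); z=s*np.array([-h[1],h[0],0]); return np.stack([x,np.cross(z,x),z],1)
def tcp_for(axis_pt,M,ahead=.005): return np.asarray(axis_pt)-M[:,0]*ahead
E
python3 -W ignore - <<'E'
from h import *
d=np.radians(25); cup=np.array([.6512,.1425]); fun=np.array([.4625,.152])
for yd in range(20,111,15):
    for s in (1,-1):
        M=side_rot(np.radians(yd),d,s); 
        r=[ctrl.ik(tcp_for([*cup,z],M),eul(M)) for z in (.05,.25)]; r.append(ctrl.ik(tcp_for([*cup,.07],M,.12),eul(M)))
        print('G',yd,s,[None if q is None else q.round(2).tolist() for q in r])
for yd in range(-45,111,15):
    for s in (1,-1):
        M=side_rot(np.radians(yd),d,s); q=ctrl.ik(tcp_for([*fun,.205],M),eul(M)); print('P',yd,s,None if q is None else q.round(2).tolist())
E
```

```text
G 20 1 [[0.1, 0.91, 2.14, 2.88, 1.04, 1.6], [0.1, 0.42, 2.18, 2.75, 0.62, 1.79], [0.02, 0.75, 2.38, 2.81, 1.12, 1.57]]
G 20 -1 [[0.1, 0.91, 2.14, 2.88, 1.04, -1.54], [0.1, 0.42, 2.18, 2.75, 0.62, -1.35], [0.02, 0.75, 2.38, 2.81, 1.12, -1.57]]
G 35 1 [[-0.04, 0.9, 2.08, 2.44, 1.01, 1.68], [-0.04, 0.45, 2.12, 2.18, 0.73, 2.08], [-0.21, 0.74, 2.28, 2.27, 1.05, 1.67]]
G 35 -1 [[-0.04, 0.9, 2.08, 2.44, 1.01, -1.46], [-0.04, 0.45, 2.12, 2.18, 0.73, -1.06], [-0.21, 0.74, 2.28, 2.27, 1.05, -1.47]]
G 50 1 [[-0.14, 0.91, 1.98, 2.01, 1.01, 1.82], [-0.14, 0.49, 2.02, 1.76, 0.9, 2.26], [-0.34, 0.75, 2.12, 1.79, 1.05, 1.87]]
G 50 -1 [[-0.14, 0.91, 1.98, 2.01, 1.01, -1.32], [-0.14, 0.49, 2.02, 1.76, 0.9, -0.88], [-0.34, 0.75, 2.12, 1.79, 1.05, -1.27]]
G 65 1 [[-0.19, 0.93, 1.85, 1.64, 1.08, 1.97], [-0.19, 0.56, 1.89, 1.46, 1.08, 2.35], [-0.38, 0.78, 1.92, 1.43, 1.15, 2.05]]
G 65 -1 [[-0.19, 0.93, 1.85, 1.64, 1.08, -1.17], [-0.19, 0.56, 1.89, 1.46, 1.08, -0.79], [-0.38, 0.78, 1.92, 1.43, 1.15, -1.09]]
G 80 1 [[-0.2, 0.96, 1.7, 1.34, 1.2, 2.09], [-0.2, 0.63, 1.73, 1.24, 1.28, 2.4], [-0.37, 0.85, 1.71
[... 812 characters left out ...]
51, 3.79, 1.0, 1.46]
P 0 -1 [0.59, 0.46, 2.51, 3.79, 1.0, -1.68]
P 15 1 [0.33, 0.47, 2.56, 3.21, 1.02, 1.56]
P 15 -1 [0.33, 0.47, 2.56, 3.21, 1.02, -1.58]
P 30 1 [0.05, 0.46, 2.54, 2.63, 1.02, 1.64]
P 30 -1 [0.05, 0.46, 2.54, 2.63, 1.02, -1.5]
P 45 1 [-0.15, 0.47, 2.46, 2.11, 1.01, 1.78]
P 45 -1 [-0.15, 0.47, 2.46, 2.11, 1.01, -1.37]
P 60 1 [-0.24, 0.49, 2.34, 1.69, 1.07, 1.92]
P 60 -1 [-0.24, 0.49, 2.34, 1.69, 1.07, -1.22]
P 75 1 [-0.27, 0.52, 2.2, 1.38, 1.18, 2.02]
P 75 -1 [-0.27, 0.52, 2.2, 1.38, 1.18, -1.12]
P 90 1 [-0.25, 0.57, 2.06, 1.14, 1.31, 2.08]
P 90 -1 [-0.25, 0.57, 2.06, 1.14, 1.31, -1.06]
P 105 1 [-0.2, 0.62, 1.92, 0.95, 1.45, 2.1]
P 105 -1 [-0.2, 0.62, 1.92, 0.95, 1.45, -1.04]
```

```bash
python3 -W ignore - <<'E'
from h import *
yaw=np.radians(80); M=side_rot(yaw,np.radians(25),-1); E=eul(M); h=np.array([np.cos(yaw),np.sin(yaw),0]); lat=np.array([h[1],-h[0],0])
c=cam('wrist'); f=cup_fit(c,(.651,.142)); r=cup_look((.651,.142)); print(f,r)
cup=np.array([*f[0],0]); cup[:2]=np.mean([f[0],[.6513,.1432]],0) if np.hypot(*(f[0]-[.651,.143]))<.004 else f[0]
pre=cup-h*.125; up=np.array([0,0,1.])
ctrl.move_pose(tcp_for(pre+up*.22,M),E)
ctrl.servo_line(tcp_for(pre+up*.055,M),feed=.15)
ctrl.servo_line(tcp_for(cup+up*.05,M),feed=.08)
print('force',status.read_state()['force']); jaws.clamp(); print(status.read_state()['opening'])
ctrl.servo_line(tcp_for(cup+up*.24,M),feed=.1)
s=status.read_state(); print(s['opening'],s['force'],s['qpos'].round(2),s['time'])
save(cam('side')[0],'s2'); save(cam('wrist')[0],'w7')
a=cv2.imread('pics/s2.png')[60:360,120:520]; b=cv2.imread('pics/w7.png')[:,120:520][:300]; cv2.imwrite('pics/sw.png',np.hstack([a,b]))
E
```

```text
(array([0.65179924, 0.14153214]), np.float64(0.0012309685151244442), 193) [array([0.65182515, 0.13928273]), array([0.64886598, 0.14226701])]
force [ 0.31276951  0.01489666 -0.56283323]
0.06376605558322804
0.06405490837066462 [-0.59060763  0.21240105 -1.62204261] [-0.2   0.64  1.74  1.24  1.28 -0.76] 72.4917
```

View pics/sw.png

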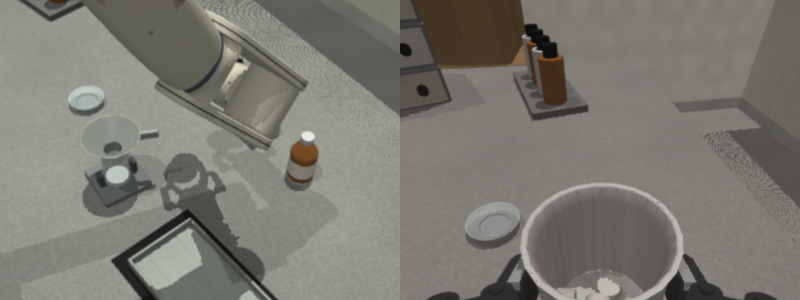

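The cup is held upright with the pieces in it, and the funnel and jar are untouched. Now I'll pour.

```bash
python3 -W ignore - <<'E'
from h import *
yaw=np.radians(80); M=side_rot(yaw,np.radians(25),-1); h=np.array([np.cos(yaw),np.sin(yaw),0]); lat=np.array([h[1],-h[0],0]); up=np.array([0,0,1.])
G=np.array([.4625,.152,0])+.008*h-.006*lat
ctrl.servo_line(tcp_for(G+up*.25,M),feed=.12); ctrl.servo_line(tcp_for(G+up*.206,M),feed=.08)
q=status.read_state()['qpos'].copy(); print(q.round(2),status.read_state()['opening'])
for a in (.6,1.1,1.5,1.8,2.1,2.4,2.7,3.0,np.pi):
    ctrl.movej(q+np.array([0,0,0,0,0,a])); ctrl.sleep(.25)
ctrl.sleep(.7)
c=cam('side'); save(c[0],'s3'); save(cam('scene')[0],'c3'); save(cam('wrist')[0],'w8'); s=status.read_state(); print(s['time'],s['force'],s['opening'])
a=cv2.imread('pics/s3.png')[60:360,120:520]; b=cv2.imread('pics/c3.png')[50:350,150:550]; cv2.imwrite('pics/sw2.png',np.hstack([a,b]))
E
```

```text
[-0.25  0.53  2.17  1.31  1.21 -1.1 ] 0.0635727002811334
82.0333 [ 0.36745165 -0.27734813 -2.26450366] 0.06329848043499743
```

View pics/sw2.png

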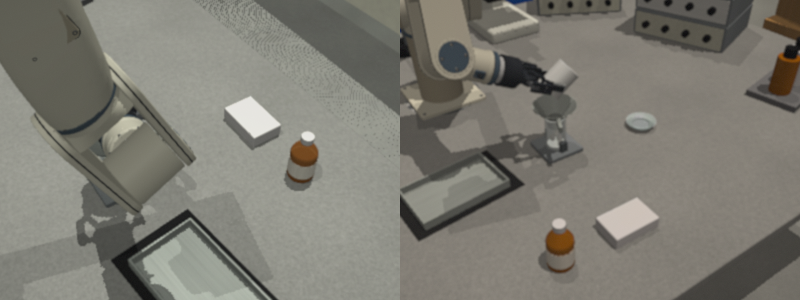

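The cup is tipped about 130° over the funnel. I'll roll it back and check that the cup and funnel are empty and the pieces are in the jar.

```bash
python3 -W ignore - <<'E'
from h import *
yaw=np.radians(80); M=side_rot(yaw,np.radians(25),-1); h=np.array([np.cos(yaw),np.sin(yaw),0]); lat=np.array([h[1],-h[0],0]); up=np.array([0,0,1.])
p=status.read_state()['position']; ctrl.servo_line(p+[0,0,.05],feed=.1)
q=status.read_state()['qpos'].copy(); ctrl.movej(q-np.array([0,0,0,0,0,np.pi/2])); ctrl.movej(q-np.array([0,0,0,0,0,np.pi]))
save(cam('wrist')[0],'w9')
ctrl.servo_line([.50,-.15,.26],feed=.2); ctrl.sleep(.2)
c=cam('side'); save(c[0],'s4'); save(cam('scene')[0],'c4'); s=status.read_state(); print(s['time'],s['force'],s['opening'])
for yd in range(-60,91,15):
    Ms=side_rot(np.radians(yd),np.radians(25),-1); q=[ctrl.ik(tcp_for([.466,-.15,z],Ms),eul(Ms)) for z in (.057,.2)]+[ctrl.ik(tcp_for([.466,-.15,.08],Ms,.12),eul(Ms))]
    print(yd,[None if k is None else k.round(2).tolist() for k in q])
a=cv2.imread('pics/w9.png')[150:400,200:460]; b=cv2.imread('pics/s4.png')[150:275,160:290]; d=cv2.imread('pics/c4.png')[130:220,260:350]
cv2.imwrite('pics/sw3.png',np.hstack([cv2.resize(x,(260,260),interpolation=cv2.INTER_CUBIC) for x in (a,b,d)]))
E
```

```text
87.5333 [ 0.78544608  0.39717025 -1.19687793] 0.06366922170281863
-60 [[0.18, 0.91, 2.28, 4.35, 1.15, -1.52], None, None]
-45 [[0.07, 0.96, 2.39, 3.94, 1.28, -1.41], [0.07, 0.49, 2.45, 4.09, 1.01, -1.75], [0.42, 0.78, 2.54, 4.27, 1.2, -1.4]]
-30 [[-0.14, 1.02, 2.47, 3.49, 1.45, -1.44], [-0.14, 0.48, 2.54, 3.55, 1.02, -1.62], None]
-15 [[-0.42, 1.04, 2.48, 3.0, 1.51, -1.63], [-0.42, 0.49, 2.56, 2.98, 1.04, -1.55], None]
0 [[-0.67, 1.0, 2.44, 2.53, 1.37, -1.76], [-0.67, 0.48, 2.51, 2.42, 1.02, -1.46], None]
15 [[-0.82, 0.94, 2.35, 2.11, 1.21, -1.71], [-0.82, 0.49, 2.41, 1.94, 1.03, -1.32], [-1.17, 0.74, 2.47, 1.74, 1.15, -1.65]]
30 [[-0.89, 0.9, 2.23, 1.73, 1.13, -1.56], [-0.89, 0.52, 2.28, 1.56, 1.11, -1.19], [-1.17, 0.71, 2.28, 1.38, 1.16, -1.4]]
45 [[-0.89, 0.89, 2.1, 1.39, 1.16, -1.4], [-0.89, 0.56, 2.14, 1.28, 1.22, -1.1], [-1.12, 0.73, 2.09, 1.12, 1.26, -1.25]]
60 [[-0.86, 0.9, 1.96, 1.13, 1.24, -1.28], [-0.86, 0.6, 2.0, 1.07, 1.36, -1.05], [-1.04, 0.77, 1.9, 0.93, 1.4, -1.16]]
75 [[-0.81, 0.92, 1.82, 0.92, 1.36, -1.22], [-0.81, 0.66, 1.86, 0.89, 1.5, -1.05], [-0.95, 0.83, 1.72, 0.78, 1.54, -1.12]]
90 [[-0.74, 0.95, 1.7, 0.74, 1.49, -1.21], [-0.74, 0.71, 1.73, 0.74, 1.64, -1.07], [-0.85, 0.89, 1.55, 0.65, 1.69, -1.12]]
```

View pics/sw3.png

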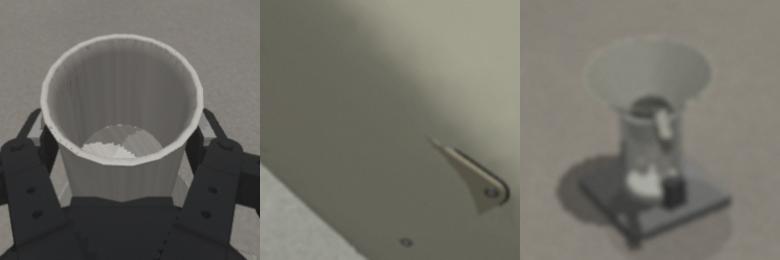

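Looking in from above, the cup is empty (first panel). The funnel is clear and there is white in the jar (third panel). The second panel is blocked by the arm. Next I'll set the cup down in the tray.

```bash
python3 -W ignore - <<'E'
from h import *
yaw=np.radians(80); M=side_rot(yaw,np.radians(25),-1); E=eul(M); h=np.array([np.cos(yaw),np.sin(yaw),0]); up=np.array([0,0,1.])
C=np.array([.466,-.150,0])
ctrl.servo_line(tcp_for(C+up*.12,M),E,feed=.15); ctrl.servo_line(tcp_for(C+up*.064,M),feed=.08)
hit=ctrl.servo_line(tcp_for(C+up*.048,M),feed=.015,threshold=2.5); print(hit,status.read_state()['position'][2]-tcp_for(C,M)[2])
jaws.release(); ctrl.sleep(.2)
p=status.read_state()['position']; ctrl.servo_line(p-h*.125,feed=.1); ctrl.servo_line(p-h*.125+up*.2,feed=.25)
ctrl.move_pose([.40,-.05,.42],eul(down(np.pi/2))); ctrl.sleep(.2)
c=cam('wrist'); save(c[0],'w10'); np.savez('w10.npz',*c); print('cup',cup_fit(c,(.466,-.15)),'tray',tray_fit(c))
P=cloud(c); k=sel(P,(.42,.52),(-.2,-.1),(.05,.1)); print('rim z',np.nanpercentile(P[k][:,2],[50,95]))
F=P[sel(P,(.35,.65),(.0,.3),(.136,.15))]; fc=np.array([.4625,.152])
for _ in range(3):
    r=np.hypot(*(F[:,:2]-fc).T); kk=(r>.053)&(r<.064); fc,e=circ(F[kk],.0585)
H=P[sel(P,(.35,.7),(.0,.3),(.11,.146))]; rr=np.hypot(*(H[:,:2]-fc).T); H=H[(rr>.068)&(rr<.1)]; d=H[:,:2].mean(0)-fc
print('fun',fc,e,'handle',len(H),np.arctan2(d[1],d[0]),H.mean(0),H[:,2].max(),status.read_state()['time'])
save(cam('scene')[0],'c5')
a=cv2.imread('pics/c5.png')[130:330,130:370]; b=cv2.imread('pics/w10.png'); cv2.imwrite('pics/sw4.png',np.hstack([cv2.resize(a,None,fx=1.5,fy=1.5),cv2.resize(b,(420,262))[:262].copy() if False else cv2.resize(b,(420,300))]))
E
```

```text
True 0.054262141673823545
cup (array([ 0.46569734, -0.14748573]), np.float64(0.0019218668368049764), 412) tray (array([ 0.46611011, -0.15102853,  0.09481353]), (150.28622436523438, 231.5653839111328))
rim z [0.07594085 0.08217065]
fun [0.4628285  0.15045421] 0.002311121794001239 handle 134 -0.411071672600737 [0.53477727 0.11909132 0.13195853] 0.1381606258434987 94.4083
```

View pics/sw4.png

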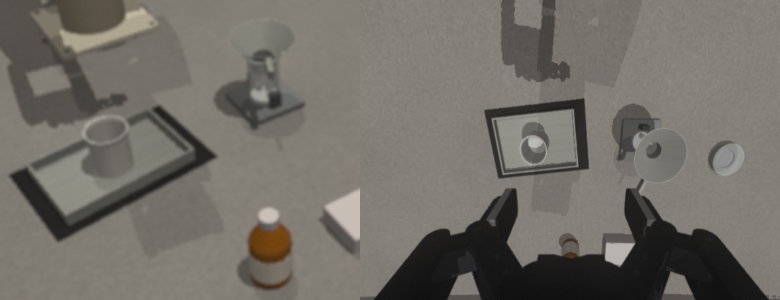

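```bash
python3 -W ignore - <<'E'
from h import *
az=-.411; fun=np.array([.463,.1515]); hd=fun+.079*np.array([np.cos(az),np.sin(az)]); E=eul(down(az+np.pi/2))
ctrl.move_pose([*hd,.22],E); ctrl.servo_line([*hd,.132],feed=.1); jaws.clamp(); print(status.read_state()['opening'],status.read_state()['force'])
ctrl.servo_line([*hd,.232],feed=.08); s=status.read_state(); print(s['opening'],s['force'],s['wrist_torque'])
cup=np.array([.466,-.149]); T=cup+hd-fun
ctrl.servo_line([*T,.232],feed=.15); ctrl.sleep(.3)
for n in('scene','side'):
    c=cam(n); P=cloud(c); save(c[0],n+'6')
    F=P[sel(P,(.38,.56),(-.25,-.05),(.234,.252))]; print(n,len(F),circ(F,.0585) if len(F)>20 else '',P[sel(P,(.38,.56),(-.25,-.05),(.15,.3))][:,2].max() if len(F) else '')
save(cam('wrist')[0],'w11')
a=cv2.imread('pics/scene6.png')[100:320,90:330]; b=cv2.imread('pics/w11.png'); cv2.imwrite('pics/sw5.png',np.hstack([cv2.resize(a,(327,300)),cv2.resize(b,(470,300))])); print(status.read_state()['time'])
E
```

```text
0.008704583683755865 [0.16037457 0.80227417 1.19984069]
0.008882014369103297 [-0.31617729  0.79389911 -1.49764113] [-0.01568225 -0.0730183   0.01416086]
scene 225 (array([ 0.48986045, -0.16315535]), np.float64(0.0077635728829745275)) 0.29994208227200536
side 1293 (array([ 0.46358047, -0.15072197]), np.float64(0.004033690785079557)) 0.2998433332247985
101.3
```

View pics/sw5.png

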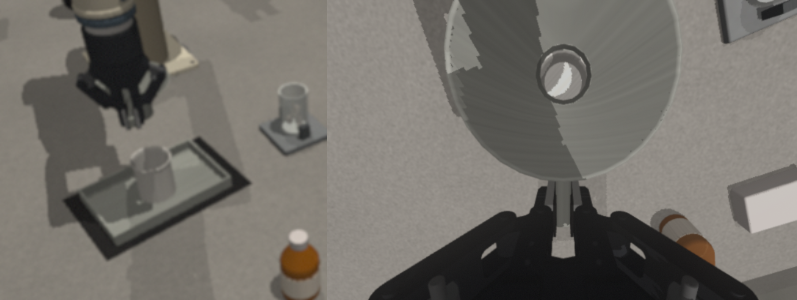

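The funnel is held level over the cup. The side-camera fit of (0.464, -0.151) agrees with the cup to about 3 mm, so I'll lower it.

```bash
python3 -W ignore - <<'E'
from h import *
p=status.read_state()['position']; p=p+[.001,.001,0]
ctrl.servo_line([p[0],p[1],.115],feed=.1)
hit=ctrl.servo_line([p[0],p[1],.092],feed=.02,threshold=2); s=status.read_state(); print(hit,s['position'],s['force'])
np.save('p.npy',s['position'])
save(cam('scene')[0],'c7'); save(cam('side')[0],'s7')
a=cv2.imread('pics/c7.png')[150:330,110:330]; b=cv2.imread('pics/s7.png')[200:400,220:460]; cv2.imwrite('pics/sw6.png',np.hstack([cv2.resize(a,(400,320)),cv2.resize(b,(400,320))]))
E
```

```text
True [ 0.53935478 -0.17966102  0.0997749 ] [ 0.83833305 -0.28455577  3.32353676]
```

View pics/sw6.png

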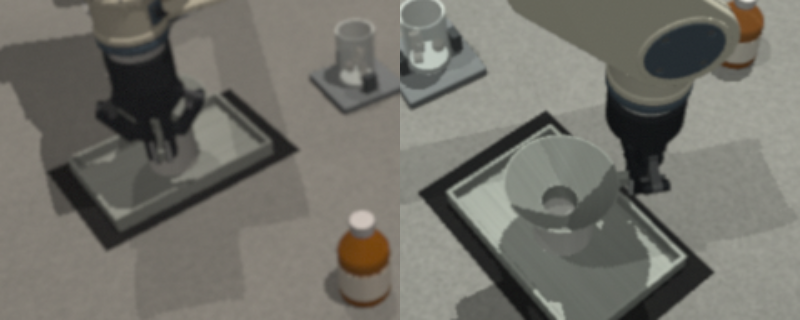

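Contact came at z = 0.0998 against 0.100 expected, so the funnel is seated. I'll release it and check.

```bash
python3 -W ignore - <<'E'
from h import *
p=np.load('p.npy'); jaws.release(); ctrl.sleep(.2); ctrl.servo_line(p+[0,0,.15],feed=.12)
ctrl.move_pose([.40,-.0,.42],eul(down(np.pi/2))); ctrl.sleep(1)
c=cam('wrist'); save(c[0],'w12'); P=cloud(c); g=P[sel(P,(.38,.56),(-.25,-.05),(.098,.125))]
print('tray',tray_fit(c),'rim',len(g),circ(g,.0585)); r=np.hypot(*(g[:,:2]-[.466,-.149]).T); k=(r>.052)&(r<.063); A=np.c_[g[k][:,:2]-[.466,-.149],np.ones(k.sum())]; print('rim plane',np.linalg.lstsq(A,g[k][:,2],rcond=None)[0])
print('dish/box',[P[sel(P,*b)].mean(0).round(3).tolist() for b in [((.3,.65),(.3,.6),(.01,.03)),((.72,.95),(.03,.25),(.028,.038))]])
save(cam('side')[0],'s8'); save(cam('scene')[0],'c8'); print(status.read_state()['time'])
a=cv2.imread('pics/s8.png')[150:400,150:470]; b=cv2.imread('pics/c8.png')[130:310,120:350]; d=cv2.imread('pics/w12.png')[100:300,300:500]
cv2.imwrite('pics/sw7.png',np.hstack([cv2.resize(a,(330,258)),cv2.resize(b,(330,258)),cv2.resize(c[0][130:230,400:480][...,::-1],(140,258))]))
E
```

```text
tray (array([ 0.46626614, -0.15140881,  0.09545764]), (150.37466430664062, 232.7767791748047)) rim 1706 (array([ 0.46765821, -0.14724173]), np.float64(0.006163891797092812))
rim plane [-0.05160389  0.02887831  0.10714168]
dish/box [[0.517, 0.426, 0.014], [0.794, 0.13, 0.032]]
108.05
```

View pics/sw7.png

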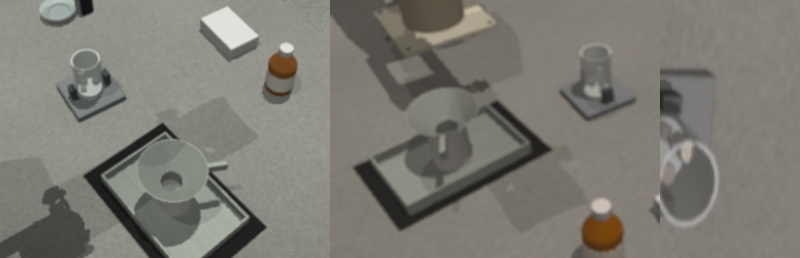

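The funnel sits in the cup. There is a small bright speck on the bench between the tray and the jar, so I'll look at it and into the jar from above.

```bash
python3 -W ignore - <<'E'
from h import *
ctrl.move_pose([.40,.14,.30],eul(down(np.pi/2))); c=cam('wrist'); save(c[0],'w13'); P=cloud(c)
m=sel(P,(.3,.7),(-.04,.35),(.006,.02))&(c[0].min(2)>120); print(m.sum())
j=sel(P,(.44,.49),(.125,.18),(.018,.06)); n,l,st,ce=cv2.connectedComponentsWithStats((j&(P[...,2]>.026)).astype(np.uint8)); print(P[j][:,2].max() if j.any() else None,st[1:,4])
ctrl.move_pose([.46,.00,.33],eul(down(np.pi/2)));c2=cam('wrist');save(c2[0],'w14')
v,u=np.argwhere(sel(P,(.38,.55),(.1,.2),(-.1,.12))).mean(0).astype(int)
a=cv2.resize(c[0][max(v-60,0):v+60,max(u-80,0):u+80],(400,300),interpolation=cv2.INTER_CUBIC); b=cv2.resize(c2[0],(400,300))
save(np.hstack([a,b]),'sw8')
E
```

```text
1418
0.05998307495432853 [ 44  28   1   4   1 410]
```

View pics/sw8.png

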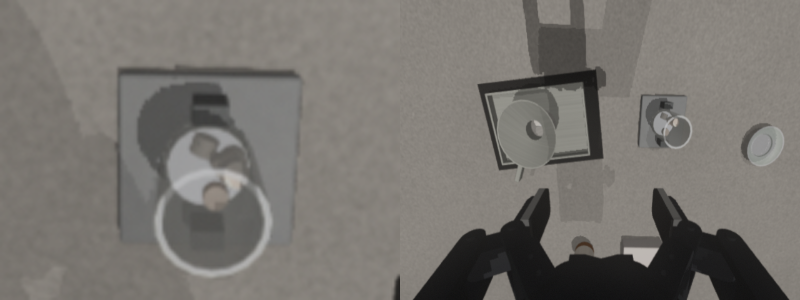

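```bash
python3 -W ignore - <<'E'
from h import *
ctrl.move_pose([.52,.152,.27],eul(down(np.pi/2))); c=cam('wrist'); K,D,T=c[2:]; Ti=np.linalg.inv(T)
w=np.array([[.4625,.152,.05]])@Ti[:3,:3].T+Ti[:3,3]; u,v=cv2.projectPoints(w.reshape(-1,1,3),np.zeros(3),np.zeros(3),K,D)[0].ravel().astype(int); print(u,v)
a=c[0][max(v-40,0):v+40,u-40:u+40]; save(cv2.resize(cv2.convertScaleAbs(a,alpha=1.4),(560,560),interpolation=cv2.INTER_CUBIC),'jar')
E
```

```text
320 129
```

View pics/jar.png

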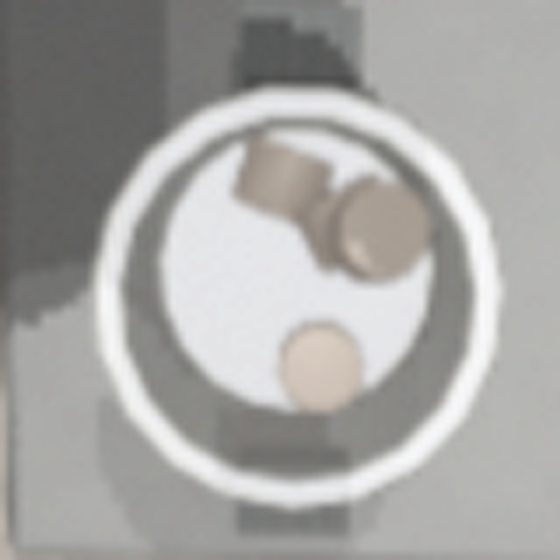

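Four pieces are clearly visible in the jar. The one at (385,230) looks raised, so a fifth may be hidden under it. I'll measure heights, look obliquely, and check the cup interior in the picture taken before the funnel went in.

```bash
python3 -W ignore - <<'E'
from h import *
c=cam('wrist'); P=cloud(c)
for u,v in ((335,122),(331,124),(338,118),(326,141),(321,114),(326,122),(310,130)): print(u,v,P[v,u].round(3))
tiles=[]
def proj(c,p):
    K,D,T=c[2:]; Ti=np.linalg.inv(T); w=np.array([p])@Ti[:3,:3].T+Ti[:3,3]; return cv2.projectPoints(w.reshape(-1,1,3),np.zeros(3),np.zeros(3),K,D)[0].ravel().astype(int)
def add(c,p,r):
    u,v=proj(c,p); a=c[0][max(v-r,0):v+r,max(u-r,0):u+r]; tiles.append(cv2.resize(cv2.convertScaleAbs(a,alpha=1.3),(260,260),interpolation=cv2.INTER_CUBIC))
add(load('w10.npz'),[.466,-.149,.04],28)
for p in ([.54,.11,.25],[.54,.195,.25],[.50,.152,.25],[.57,.152,.25]):
    ctrl.move_pose(p,eul(down(np.pi/2))); add(cam('wrist'),[.4625,.152,.03],30)
add(cam('scene'),[.4625,.152,.04],25)
save(np.vstack([np.hstack(tiles[:3]),np.hstack(tiles[3:])]),'jar2'); print(status.read_state()['time'])
E
```

```text
335 122 [0.454 0.168 0.059]
331 124 [0.457 0.163 0.062]
338 118 [0.45  0.171 0.058]
326 141 [0.478 0.158 0.032]
321 114 [0.446 0.152 0.037]
326 122 [0.455 0.158 0.045]
310 130 [0.466 0.137 0.019]
112.1417
```

View pics/jar2.png

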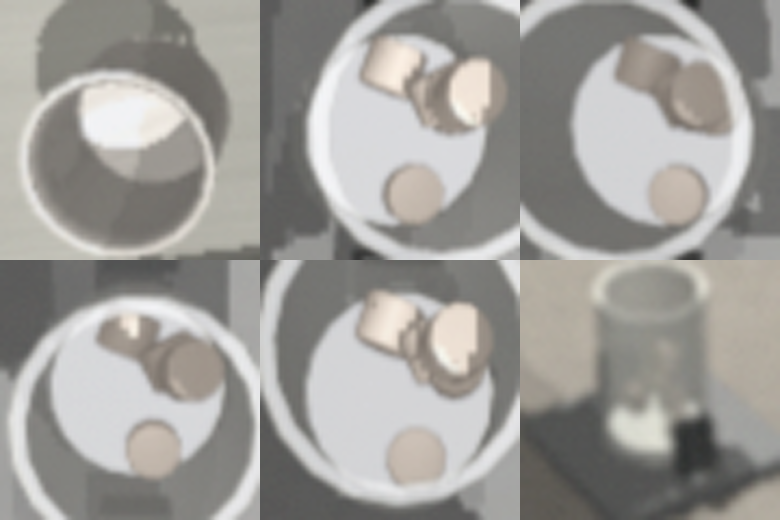

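The top of the stack is about 60 mm above the bench, against a floor at 20 mm. That makes three stacked 12 mm pieces, one on its side and one standing alone: five in all. The cup was empty before the funnel went in. I'm handing in.

```bash
python3 -c "
from rig import ctrl,status
print(status.read_state()['force'],status.read_state()['time']); ctrl.job_done()"
```

```text
[-0.40374036 -0.07649083 -0.29027411] 112.1417
the job is handed in; nothing more can be done
```

I finished the whole job in the order asked and handed it in at 112 s of the 210 s allowed.

- **Tray:** I dragged it along the bench by its far wall with the open fingers. The last fit puts it within about 5 mm of the mat's centre and under 0.01 rad off square.
- **Pieces:** there were five. I gathered them in the cup one at a time, then tipped the cup about 130° over the funnel. Four can be seen directly in the jar. The fifth I infer from the height of the stack, 60 mm at its top, which fits three 12 mm pieces on the 20 mm floor. The tray and cup looked empty afterwards.
- **Cup and funnel:** the cup stands upright in the tray near its middle, and the funnel rests spout-down in it. The funnel is tilted about 3° towards its handle.
- **Bottle, flat box and dish:** I never went near them. The dish's fitted position matched the start within 2 mm. The box's differed by up to 7 mm, which I put down to part of it being hidden in the last view. I did not measure the bottle again; it only looked unmoved in the pictures.

I did not see the cup knocked aside at any point. The grip on the pieces read about 12.5 mm rather than 16 mm, but every pick held.

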